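# Shut down a hydraulic valve bank by its plungers, in order

### The job

Shut down the hydraulic valve bank on the bench: with the fingertips, lightly press in the plunger with the round mushroom head, then the slim pin, then the square cap, in that order, each down to its stop, where it stays in by itself. Leave the T-bar plunger out, do not press hard, and do not lift, shift or tip the valves, which only stand loose in their sockets. Leave the other things on the bench alone.

Things in the scene. Friction and masses are not known exactly. Their poses are not given: they have to be found in the camera images.
- manifold: Fixed dark steel rail 90 x 320 x 40 mm (x, y, z) on the bench with four shallow sockets in a row along its y axis, 75 mm apart. Origin: centre of its underside, on the bench. Its yaw stays within 0.4 rad of the world's. The four valves stand in the sockets in any order.
- valve_mushroom: Loose grey valve housing, 60 x 60 x 46 mm, 0.5 to 1 kg, with a round steel boss 34 mm across and 10 mm high on top, standing in a 6 mm deep socket; carries the plunger with the round domed mushroom head. Origin: centre of its underside, 40 mm above the bench.
- mushroom_top (a point): Centre of the top of this valve's plunger (round domed mushroom head, 38 mm across and 12 mm high, flat only over the middle 16 mm). Fully out it is 126 mm above the bench, i.e. 30 mm above the boss; it moves down with the plunger and its sprung head. z points up.
- mushroom (a joint): How far this plunger is pushed in, m: 0 fully out, 0.012 at its stop; starts at 0 to 0.002. It slides straight down against about 4 N of steady friction, and stays where it is left. Once it is at its stop, pressing on makes only its sprung head give, from 6 N on at 2 N per mm, up to 5 mm (16 N, then solid); the head springs back when let go. So 8 to 10 N means it is at its stop.
- valve_pin: Loose grey valve housing, 60 x 60 x 46 mm, 0.5 to 1 kg, with a round steel boss 34 mm across and 10 mm high on top, standing in a 6 mm deep socket; carries the plunger with the slim plain round pin without any head. Origin: centre of its underside, 40 mm above the bench.
- pin_top (a point): Centre of the top of this valve's plunger (slim plain round pin without any head, 16 mm in diameter, flat on top, standing 8 mm taller than the others). Fully out it is 134 mm above the bench, i.e. 38 mm above the boss; it moves down with the plunger and its sprung head. z points up.
- pin (a joint): How far this plunger is pushed in, m: 0 fully out, 0.012 at its stop; starts at 0 to 0.002. It slides straight down against about 4 N of steady friction, and stays where it is left. Once it is at its stop, pressing on makes only its sprung head give, from 6 N on at 2 N per mm, up to 5 mm (16 N, then solid); the head springs back when let go. So 8 to 10 N means it is at its stop.
- valve_square: Loose grey valve housing, 60 x 60 x 46 mm, 0.5 to 1 kg, with a round steel boss 34 mm across and 10 mm high on top, standing in a 6 mm deep socket; carries the plunger with the square flat cap. Origin: centre of its underside, 40 mm above the bench.
- square_top (a point): Centre of the top of this valve's plunger (square flat cap, 28 x 28 mm and 12 mm high). Fully out it is 126 mm above the bench, i.e. 30 mm above the boss; it moves down with the plunger and its sprung head. z points up.
- square (a joint): How far this plunger is pushed in, m: 0 fully out, 0.012 at its stop; starts at 0 to 0.002. It slides straight down against about 4 N of steady friction, and stays where it is left. Once it is at its stop, pressing on makes only its sprung head give, from 6 N on at 2 N per mm, up to 5 mm (16 N, then solid); the head springs back when let go. So 8 to 10 N means it is at its stop.
- valve_tbar: Loose grey valve housing, 60 x 60 x 46 mm, 0.5 to 1 kg, with a round steel boss 34 mm across and 10 mm high on top, standing in a 6 mm deep socket; carries the plunger with the T-bar. Origin: centre of its underside, 40 mm above the bench.
- tbar_top (a point): Centre of the top of this valve's plunger (T-bar: a round crossbar 10 mm thick and 50 mm long along the valve's y; to be left out). Fully out it is 126 mm above the bench, i.e. 30 mm above the boss; it moves down with the plunger and its sprung head. z points up.
- tbar (a joint): How far this plunger is pushed in, m: 0 fully out, 0.012 at its stop; starts at 0 to 0.002. It slides straight down against about 4 N of steady friction, and stays where it is left. Once it is at its stop, pressing on makes only its sprung head give, from 6 N on at 2 N per mm, up to 5 mm (16 N, then solid); the head springs back when let go. So 8 to 10 N means it is at its stop.
- coupling: Brass hose coupling standing on the bench on the robot's side of the manifold, 30 mm diameter, 44 mm high; bystander. Origin: centre of its underside.
- spanner: Steel spanner 170 mm long lying on the bench beyond the manifold; bystander. Origin: its underside, near mid length.
- oilcan: Grey can, 60 mm diameter, 130 mm high, standing to the left (+y) of the manifold; bystander. Origin: centre of its underside.
- jar: Glass jar with a dark lid, 64 mm diameter, 75 mm high, standing to the right (-y) of the manifold; bystander. Origin: centre of its underside.
Not all that is in view belongs to the job. What is shaped like the valve_square but yellow is not meant. Leave any brown look-alike of the valve_pin alone.

How it is judged:
By the outcome, as a careful person would: the job done as asked, in the order asked, and still so for the second after the job is handed in, with the robot touching nothing.
It also fails if it takes over 45 s, if anything falls off the work surface, if the arm or the gripper's body presses on something with over 40 N, if the wrist force passes 120 N, or if a joint passes its speed limit or range.

### The arm

A 7-joint arm with a two-finger parallel gripper is mounted at the origin on the work surface. World frame = base frame: x ahead of the robot, y to its left, z up, the work surface at z = 0. Lengths are in m, angles in rad, forces in N, time in s.
With the tool pointing down it reaches from about 0.425 to 0.925 m from the base axis. Payload 6.8 kg.
Tool frame: the origin (TCP) lies at the very end of the fingers, on their centre line; the grasp point (between the pads) lies 19 mm behind it; z points along the fingers, y is the line along which they close (so a half turn about z gives the same grasp; the last joint's range is limited). The gripper opens to 88 mm and grips with 3 to 60 N. Pads are 20 mm wide; open, the fingers measure 115 mm over their backs; the gripper's body (75 mm by 178 mm) begins 61 mm behind the grasp point.
Start: joints at [-1.351, 0.477, 0.022, 1.555, -0.011, 1.109, -0.083], TCP at [0.217, 0.639, 0.198] pointing down, gripper open.
Joint ranges: [-2.96, 2.96], [-0.34, 2.1], [-1.41, 1.46], [0.24, 2.44], [-1.37, 4.51], [0.17, 1.92], [-2.96, 2.96]. Speed limits (rad/s): [2.39, 2.39, 3.14, 3.14, 3.14, 3.14, 3.14].

### API

Orientations are given as a rotation vector (axis times angle).
In Python, from workcell import env gives the robot as it stands.
- The arm moves only by the tool arm_command, never from a script. Its argument "plan" is a list of rows, each a list of 5 numbers: the finger opening in mm, from 0 to 87.8, then the shift along the tool's x, y, z in mm, then the turn about the tool's z in degrees. In form: [[claw, tx, ty, tz, spin], ...]. A call has 1 to 12 rows; each row is the pose to reach, as a shift and turn from the pose commanded when the call began, along the tool's axes at that moment; what a row does not reach only later rows make up. A row lasts 1/12 s, in which the tool goes at most 41.7 mm and 7.16 degrees, less where a joint would pass 70% of its speed; a pose out of reach is approached as far as the arm can. A call with a gripper value outside its range is refused whole. The fingers move at their own pace and stop on an object; "newtons" is the grip in N (left out, the last holds). Time passes only in rows, so rows that repeat a pose let the fingers close. It gives the time, the measured TCP pose, the force, the opening and the grip force at its end, in the units of the state.
- env.read_state(): the state, without advancing time (a new reading comes with each control period).
- env.snapshot(name): name is "scene" or "top" or "wrist"; returns (picture, depth): 400x640x3 uint8, red, green, blue; 400x640 float32, m along the optical axis (not along the pixel's ray), 0 where there is no reading.
- env.camera_info(name): a dict with "mtx" (3x3 intrinsics, pixels), "distortion" ([k1, k2, p1, p2, k3] as OpenCV has them; the pictures are not rectified), "pose" (4x4, takes a point from camera to world coordinates). Camera axes: x right, y down, z forward; pixel columns grow to the right and rows downward; lengths in m; the calibration is good to about 2 mm. A picture is of the moment at which its call begins: read the wrist's pose just before it. camera_info takes no time and is no camera call; for the wrist camera it gives the pose at the moment of the call.
- env.hand_in(): hands the job in; it is judged then, once.
The state is a dict: "time_s": time; "q": joint angles; "qvel": joint speeds; "effort": joint torques, N m; "tcp_pos": TCP position; "tcp_rot": TCP orientation; "wrist_force": force on the tool from outside, world axes, zero at the start; "wrist_torque": the same for the moment, N m; "opening": opening from 0.0 (shut) to 1.0 (fully open); "grip_force": force on a finger pad.
Only numpy, scipy, OpenCV 4.12 (cv2) and the standard library are available. Lean on these libraries where they do the work, as an engineer would, in place of code of your own. Each camera call takes 0.05 s, during which the arm holds its last target. There are 200 camera calls.

## Working session

There is one attempt and no reset: what is moved stays moved. The work goes in short steps, Python scripts to look and compute and a tool call to move; the robot and the scene stay as the last step left them, time stands still between calls to the robot, and variables do not carry over. Pictures are saved under pics/ and viewed, at most 10 in all, crops included, and the job is handed in when it is done.

Besides the shell and the picture viewer there is one more tool, called after ">>>" as name([rows], argument=value, ...), one row to a line, values as JSON. arm_command: Moves the arm, as the interface text tells. Its arguments: {"type":"object","properties":{"plan":{"type":"array"},"newtons":{"type":"number"}},"required":["plan"]}

```bash
mkdir -p pics; ls; python3 - <<'E'
from workcell import env
import cv2,numpy as np
s=env.read_state(); print(s['tcp_pos'],s['tcp_rot'],s['wrist_force'],s['time_s'])
for n in ('scene','top'):
    p,d=env.snapshot(n); cv2.imwrite(f'pics/{n}0.png',p[:,:,::-1]); np.save(f'{n}d.npy',d)
    c=env.camera_info(n); print(n,np.round(c['mtx'],1).tolist(),np.round(c['distortion'],4),np.round(c['pose'],3).tolist())
E
```

```text
pics
[0.21714188 0.63847607 0.19701895] [-5.12566505e-01 -3.09935120e+00  2.68868722e-03] [-0.39641561 -0.05290876  0.1200843 ] 0.0
scene [[411.5, 0.0, 318.5], [0.0, 411.5, 195.4], [0.0, 0.0, 1.0]] [-0.005  0.     0.     0.     0.   ] [[0.81, 0.384, -0.443, 1.049], [0.586, -0.506, 0.633, -0.681], [0.019, -0.772, -0.635, 0.805], [0.0, 0.0, 0.0, 1.0]]
top [[415.2, 0.0, 321.7], [0.0, 415.2, 195.4], [0.0, 0.0, 1.0]] [-0.0505  0.      0.      0.      0.    ] [[-0.009, -0.992, 0.123, 0.416], [-1.0, 0.01, 0.003, 0.011], [-0.004, -0.123, -0.992, 1.289], [0.0, 0.0, 0.0, 1.0]]
```

View pics/top0.png

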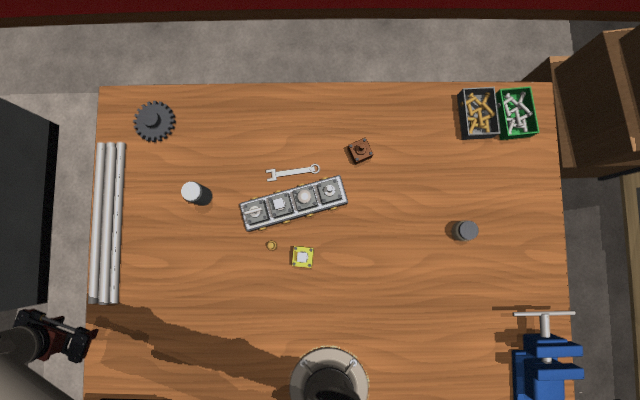

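View pics/scene0.png

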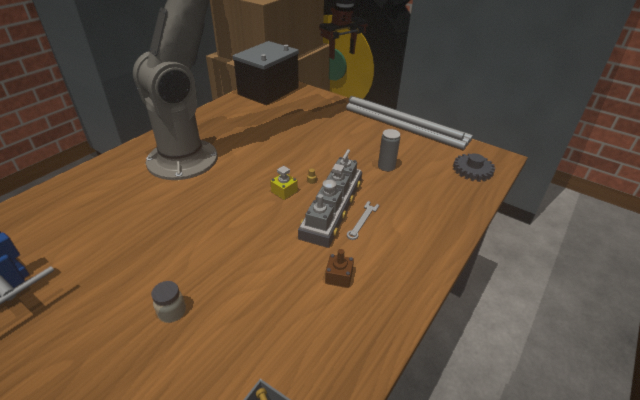

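The top view shows the rail from (243,215) to (345,190). From the left it seems to hold the T-bar, square, mushroom and pin. The yellow and brown look-alikes stand apart at (303,257) and (360,151). I'll enlarge that area and measure.

```bash
cat > h.py <<'E'
from workcell import env
import cv2,numpy as np
def world(d,c):
    v,u=np.mgrid[:400,:640]
    pts=np.stack([u,v],-1).reshape(-1,1,2).astype(np.float64)
    n=cv2.undistortPoints(pts,c['mtx'],np.array(c['distortion'])).reshape(400,640,2)
    P=np.dstack([n*d[...,None],d]); T=np.array(c['pose'])
    return P@T[:3,:3].T+T[:3,3]
def ray(uv,c,z):
    n=cv2.undistortPoints(np.array([[uv]],float),c['mtx'],np.array(c['distortion'])).ravel()
    T=np.array(c['pose']); r=T[:3,:3]@[n[0],n[1],1]; o=T[:3,3]
    return o+r*(z-o[2])/r[2]
E
python3 - <<'E'
from h import *
a=cv2.imread('pics/top0.png')[165:245,230:360]; b=cv2.imread('pics/scene0.png')[140:250,270:380]
a=cv2.resize(a,(780,480),interpolation=cv2.INTER_CUBIC); b=cv2.resize(b,(480,480),interpolation=cv2.INTER_CUBIC)
cv2.imwrite('pics/cropb.png',b); cv2.imwrite('pics/cropa.png',a)
for n in ('top','scene'):
    W=world(np.load(n+'d.npy'),env.camera_info(n))
    roi=(W[...,0]>.38)&(W[...,0]<.65)&(abs(W[...,1]-.08)<.2)
    m=(roi&(W[...,2]>.108)&(W[...,2]<.15)).astype(np.uint8)
    k,l,st,ce=cv2.connectedComponentsWithStats(m)
    for i in range(1,k):
        p=W[l==i]; 
        if len(p)>4: print(n,len(p),ce[i].round(1),p.mean(0).round(4),np.percentile(p[:,2],[50,95]).round(4))
    # rail/valve housing extents
    h=W[roi&(W[...,2]>.03)&(W[...,2]<.1)][:,:2].astype(np.float32)
    print(cv2.minAreaRect(h))
E
```

```text
top 27 [329.1 188.6] [ 0.5784 -0.0066  0.1316] [0.1325 0.136 ]
top 139 [303.8 196.1] [0.5589 0.0649 0.1217] [0.1219 0.127 ]
top 104 [278.3 203.2] [0.5392 0.1371 0.1234] [0.1234 0.1272]
top 69 [252.7 210.6] [0.5192 0.2097 0.1216] [0.1223 0.1264]
((0.48794272541999817, 0.08500466495752335), (0.22913555800914764, 0.3209918141365051), 15.37885856628418)
scene 43 [345.7 155. ] [0.5252 0.2046 0.1204] [0.1218 0.1249]
scene 93 [337.7 168.5] [0.5453 0.1318 0.1215] [0.1232 0.1254]
scene 113 [329.2 184. ] [0.5665 0.0586 0.1208] [0.1209 0.1254]
scene 59 [319.6 198.8] [ 0.5845 -0.0113  0.1242] [0.1263 0.1332]
((0.49055004119873047, 0.07983169704675674), (0.23297901451587677, 0.3195247948169708), 15.6027250289917)
```

View pics/cropa.png

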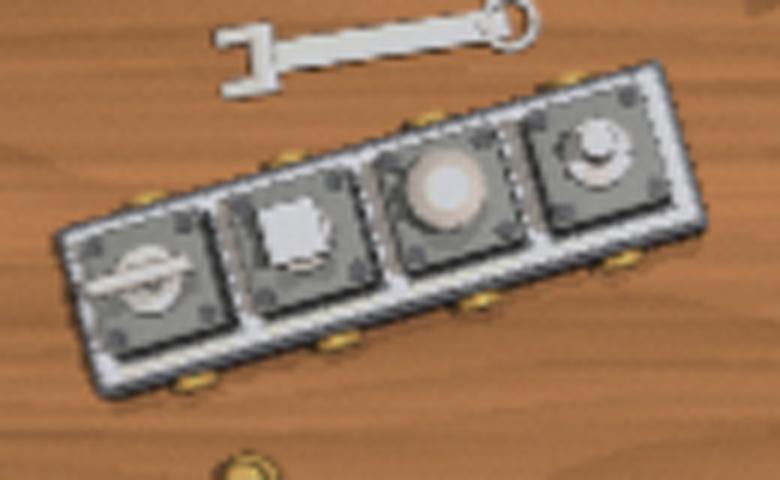

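View pics/cropb.png

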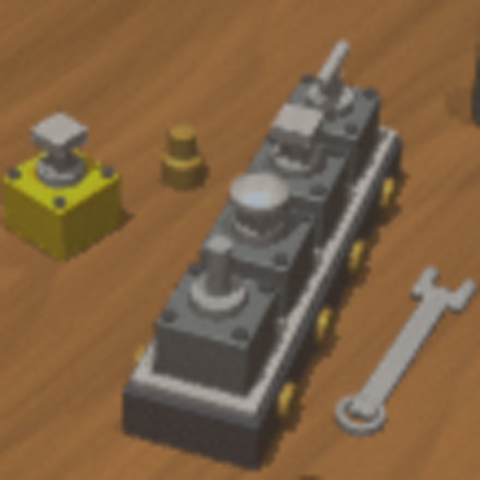

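The crops confirm the order from +y: T-bar, square, mushroom, pin. The 75 mm spacing and the 126/134 mm heights match too. Next I'll work out the shift in tool axes.

```bash
cat >> h.py <<'E'
from scipy.spatial.transform import Rotation as Ro
def shift(t):
    s=env.read_state(); R=Ro.from_rotvec(s['tcp_rot']).as_matrix()
    return (R.T@(np.array(t)-s['tcp_pos'])*1000).round(1)
E
python3 - <<'E'
from h import *
s=env.read_state(); print(Ro.from_rotvec(s['tcp_rot']).as_matrix().round(3),s['q'])
print('mush hover',shift([.555,.065,.198]))
c=env.camera_info('wrist');print(np.round(c['mtx'],0).tolist(),(np.array(c['pose'])[:3,3]-s['tcp_pos']).round(3),np.array(c['pose'])[:3,:3].round(2))
E
```

```text
[[-0.947  0.322 -0.   ]
 [ 0.322  0.947 -0.002]
 [-0.    -0.002 -1.   ]] [-1.35111789  0.47769988  0.0223152   1.55634138 -0.01149448  1.10931044
 -0.08312129]
mush hover [-5.045e+02 -4.342e+02 -1.000e-01]
[[352.0, 0.0, 320.0], [0.0, 352.0, 201.0], [0.0, 0.0, 1.0]] [-0.069  0.024  0.187] [[ 0.32  0.91  0.25]
 [ 0.95 -0.31 -0.09]
 [-0.    0.27 -0.96]]
```

>>> arm_command([
  [0, -35, -30, 0, 0],
  [0, -70, -60, 0, 0],
  [0, -105, -90, 0, 0],
  [0, -133, -115, 0, 0],
  [0, -161, -139, 0, 0],
  [0, -190, -163, 0, 0],
  [0, -218, -187, 0, 0],
  [0, -246, -211, 0, 0],
  [0, -274, -235, 0, 0],
  [0, -302, -259, 0, 0],
  [0, -330, -283, 0, 0],
  [0, -357, -307, 0, 0],
], newtons=10)

```text
time_s: 1.1
tcp_pos: [0.457, 0.2316, 0.1978]
tcp_rot: [-0.513, -3.099, 0.0]
wrist_force: [0.9, 0.5, 0.6]
opening: 0.127
grip_force: 0.0
```

>>> arm_command([
  [0, -28, -24, 0, 0],
  [0, -56, -48, 0, 0],
  [0, -84, -72, 0, 0],
  [0, -112, -96, 0, 0],
  [0, -135, -116, 0, 0],
  [0, -148, -127, 0, 0],
  [0, -148, -127, 0, 0],
  [0, -148, -127, 0, 0],
])

```text
time_s: 1.77
tcp_pos: [0.5555, 0.0648, 0.1975]
tcp_rot: [-0.516, -3.098, 0.001]
wrist_force: [-0.5, 0.3, 0.0]
opening: 0.006
grip_force: 0.0
```

```bash
python3 - <<'E'
from h import *
s=env.read_state(); print(s['tcp_pos'],s['tcp_rot'],s['wrist_force'],s['time_s'],s['opening'])
c=env.camera_info('wrist'); p,d=env.snapshot('wrist'); cv2.imwrite('pics/w1.png',p[:,:,::-1]); 
W=world(d,c)
roi=(abs(W[...,0]-.55)<.1)&(abs(W[...,1]-.1)<.17)
m=(roi&(W[...,2]>.108)&(W[...,2]<.15)).astype(np.uint8)
k,l,st,ce=cv2.connectedComponentsWithStats(m)
for i in range(1,k):
    q=W[l==i]
    if len(q)<20: continue
    t=q[q[:,2]>np.percentile(q[:,2],90)-.006]
    r=cv2.minAreaRect(t[:,:2].astype(np.float32)*1000)
    print(len(q),st[i],t.mean(0).round(4),np.percentile(q[:,2],[50,95]).round(4),np.round(r[0],1),np.round(r[1],1),r[2])
E
```

```text
[0.5555131  0.06481105 0.19754761] [-5.15867169e-01 -3.09812843e+00  5.87343320e-04] [-0.53375267  0.32526869  0.02877485] 1.7667 0.006001998751872131
1056 [ 459   71   67   49 1056] [0.5211 0.209  0.1233] [0.1234 0.1251] [521.9 209.6] [10.5 50.2] 15.424298286437988
1506 [ 378  127   53   52 1506] [0.5411 0.1372 0.1242] [0.1242 0.1253] [541.8 137.5] [28.6 28.2] 14.8405179977417
1780 [ 298  181   48   48 1780] [0.5601 0.0653 0.1228] [0.1228 0.1254] [561.3  64.9] [37.3 36.7] 48.154335021972656
517 [234 243  25  30 517] [ 0.5807 -0.006   0.1327] [0.1323 0.134 ] [581.5  -6.5] [15.4 15.7] 55.069236755371094
```

View pics/w1.png

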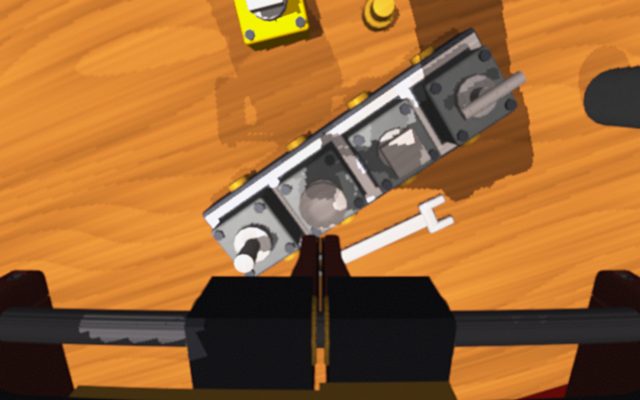

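The wrist view shows the pin at (245,262), the mushroom at (322,200) and the square at (400,148). The measured sizes (37 mm round, 28 mm square, 15.5 mm pin) and heights agree with the text. Now I'll lower to just above the mushroom.

>>> arm_command([
  [0, -5, 2, 15, 0],
  [0, -5, 2, 35, 0],
  [0, -5, 2, 50, 0],
  [0, -5, 2, 60, 0],
  [0, -5, 2, 66, 0],
  [0, -5, 2, 66, 0],
  [0, -5, 2, 66, 0],
])

```text
time_s: 2.4
tcp_pos: [0.5611, 0.0665, 0.1322]
tcp_rot: [0.511, 3.1, 0.0]
wrist_force: [0.2, -0.5, -0.1]
opening: 0.004
grip_force: 0.0
```

>>> arm_command([
  [0, 0, 0, 2, 0],
  [0, 0, 0, 4, 0],
  [0, 0, 0, 6, 0],
  [0, 0, 0, 8, 0],
  [0, 0, 0, 10, 0],
  [0, 0, 0, 10, 0],
  [0, 0, 0, 10, 0],
])

```text
time_s: 2.98
tcp_pos: [0.561, 0.0658, 0.1218]
tcp_rot: [-0.513, -3.099, 0.0]
wrist_force: [0.3, 1.3, -0.1]
opening: 0.005
grip_force: 0.0
```

>>> arm_command([
  [0, 0, 0, 1, 0],
  [0, 0, 0, 2, 0],
  [0, 0, 0, 3, 0],
  [0, 0, 0, 4, 0],
])

```text
time_s: 3.32
tcp_pos: [0.561, 0.0659, 0.1178]
tcp_rot: [-0.513, -3.099, -0.0]
wrist_force: [0.3, -0.0, 0.5]
opening: 0.003
grip_force: 0.0
```

There should be about 4 N by now, so I'll look.

```bash
python3 - <<'E'
from h import *
s=env.read_state(); print(s['tcp_pos'],s['wrist_force'],s['wrist_torque'],s['effort'])
ims=[]
for n in ('scene','wrist'):
    c=env.camera_info(n); p,d=env.snapshot(n); W=world(d,c)
    m=(np.hypot(W[...,0]-.561,W[...,1]-.065)<.02)&(W[...,2]>.09)&(W[...,2]<.2)
    print(n,m.sum(),np.histogram(W[m][:,2],np.arange(.09,.16,.004)))
    ims.append(cv2.resize(p[130:240,270:380] if n=='scene' else p[110:330,210:430],(400,400))[:,:,::-1])
cv2.imwrite('pics/c2.png',np.hstack(ims))
E
```

```text
[0.56104462 0.06586807 0.11784516] [ 0.29185844 -0.04160389  0.46472183] [-0.00992205  0.04102076  0.02721052] [-2.29839241e-02 -4.68591642e+01  4.24375802e+00 -2.26160163e+01
  7.24373283e-03  1.06030426e-01 -7.69176433e-03]
scene 352 (array([19, 38,  4,  3,  0,  3, 10, 37, 42,  3,  0,  0,  0, 10, 14, 13,  9]), array([0.09 , 0.094, 0.098, 0.102, 0.106, 0.11 , 0.114, 0.118, 0.122,
       0.126, 0.13 , 0.134, 0.138, 0.142, 0.146, 0.15 , 0.154, 0.158]))
wrist 4578 (array([  85,  192,    0,    0,    0,   37,  119, 1025,  939,    1,    0,
          0,    1,   85,  153,  158,  130]), array([0.09 , 0.094, 0.098, 0.102, 0.106, 0.11 , 0.114, 0.118, 0.122,
       0.126, 0.13 , 0.134, 0.138, 0.142, 0.146, 0.15 , 0.154, 0.158]))
```

View pics/c2.png

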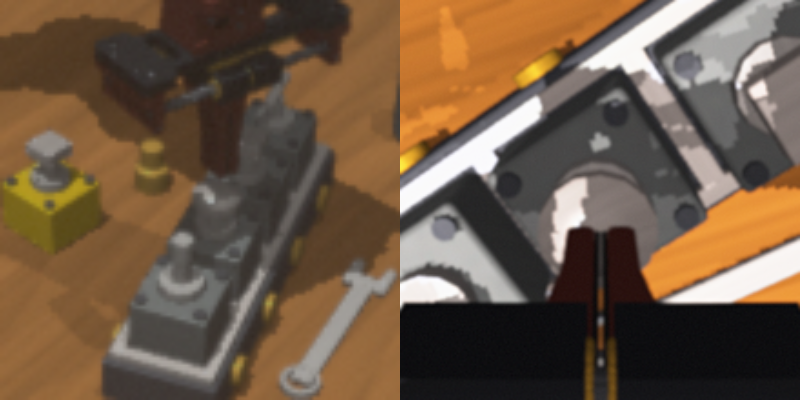

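```bash
python3 - <<'E'
from h import *
for n in ('scene','wrist','top'):
    c=env.camera_info(n); p,d=env.snapshot(n); W=world(d,c); p=p.astype(int)
    near=(np.hypot(W[...,0]-.561,W[...,1]-.066)<.045)&(W[...,2]>.105)&(W[...,2]<.19)
    red=near&(p[...,0]>1.5*p[...,2])&(p[...,0]<110); g=near&(abs(p[...,0]-p[...,2])<30)&(p.sum(-1)>200)&(W[...,2]<.128)
    for nm,m in (('finger',red),('head',g)):
        q=W[m]; print(n,nm,len(q))
        if len(q): print(q.min(0).round(4),q.mean(0).round(4),q.max(0).round(4))
    q=W[red]
    for z in np.arange(.11,.17,.006):
        t=q[abs(q[:,2]-z)<.003]
        if len(t)>2: print('  z',round(z,3),len(t),t.min(0)[:2].round(3),t.max(0)[:2].round(3))
E
```

```text
scene finger 136
[0.5502 0.0495 0.1453] [0.5664 0.0584 0.1682] [0.5774 0.0702 0.1898]
scene head 110
[0.5461 0.045  0.1116] [0.5663 0.0587 0.1207] [0.5822 0.0816 0.1264]
  z 0.146 10 [0.551 0.054] [0.572 0.064]
  z 0.152 18 [0.551 0.052] [0.577 0.067]
  z 0.158 18 [0.551 0.054] [0.577 0.068]
  z 0.164 19 [0.55  0.053] [0.576 0.067]
  z 0.17 16 [0.551 0.053] [0.574 0.067]
wrist finger 1606
[0.5473 0.0594 0.1238] [0.5514 0.0697 0.1694] [0.5703 0.0801 0.19  ]
wrist head 2092
[0.5422 0.0461 0.1119] [0.5539 0.0671 0.1214] [0.5758 0.0841 0.1261]
  z 0.122 10 [0.559 0.063] [0.564 0.068]
  z 0.128 3 [0.561 0.064] [0.562 0.068]
  z 0.146 92 [0.548 0.062] [0.554 0.078]
  z 0.152 165 [0.548 0.062] [0.57  0.078]
  z 0.158 177 [0.548 0.062] [0.554 0.078]
  z 0.164 204 [0.548 0.062] [0.554 0.078]
  z 0.17 202 [0.548 0.061] [0.554 0.078]
top finger 0
top head 0
```

Depth shows the real fingertips ending near z = 0.143, about 25 mm above the reported TCP. The head at 0.1255 is untouched and xy is centred. I'll keep descending on force feedback.

>>> arm_command([
  [0, 0, 0, 3, 0],
  [0, 0, 0, 6, 0],
  [0, 0, 0, 9, 0],
  [0, 0, 0, 12, 0],
  [0, 0, 0, 14, 0],
  [0, 0, 0, 15, 0],
])

```text
time_s: 4.07
tcp_pos: [0.5608, 0.0658, 0.1024]
tcp_rot: [-0.513, -3.099, 0.0]
wrist_force: [-0.5, -0.1, -0.1]
opening: 0.007
grip_force: 0.0
```

>>> arm_command([
  [0, 0, 0, 1, 0],
  [0, 0, 0, 2, 0],
  [0, 0, 0, 3, 0],
  [0, 0, 0, 4, 0],
])

```text
time_s: 4.4
tcp_pos: [0.5612, 0.0659, 0.0993]
tcp_rot: [0.513, 3.099, 0.0]
wrist_force: [-1.3, -0.8, 3.0]
opening: 0.005
grip_force: 1.8
```

>>> arm_command([
  [0, 0, 0, 1, 0],
  [0, 0, 0, 2, 0],
  [0, 0, 0, 3, 0],
  [0, 0, 0, 4, 0],
  [0, 0, 0, 5, 0],
  [0, 0, 0, 6, 0],
])

```text
time_s: 4.9
tcp_pos: [0.5612, 0.0659, 0.0929]
tcp_rot: [0.513, 3.099, 0.0]
wrist_force: [-0.8, -0.6, 4.5]
opening: 0.004
grip_force: 1.8
```

>>> arm_command([
  [0, 0, 0, 1, 0],
  [0, 0, 0, 2, 0],
  [0, 0, 0, 2, 0],
])

```text
time_s: 5.15
tcp_pos: [0.5611, 0.0659, 0.0907]
tcp_rot: [0.513, 3.099, -0.0]
wrist_force: [-0.2, -0.4, 0.9]
opening: 0.003
grip_force: 0.7
```

>>> arm_command([
  [0, 0, 0, 1, 0],
  [0, 0, 0, 2, 0],
])

```text
time_s: 5.32
tcp_pos: [0.5612, 0.0659, 0.0891]
tcp_rot: [0.513, 3.099, 0.0]
wrist_force: [-2.1, -0.7, 6.8]
opening: 0.003
grip_force: 3.5
```

>>> arm_command([
  [0, 0, 0, 1, 0],
  [0, 0, 0, 1, 0],
])

```text
time_s: 5.48
tcp_pos: [0.5612, 0.0659, 0.0883]
tcp_rot: [0.513, 3.099, 0.0]
wrist_force: [-1.9, 0.3, 7.5]
opening: 0.005
grip_force: 4.2
```

>>> arm_command([
  [0, 0, 0, 0.7, 0],
  [0, 0, 0, 0.7, 0],
])

```text
time_s: 5.65
tcp_pos: [0.5613, 0.0659, 0.0878]
tcp_rot: [0.513, 3.099, 0.001]
wrist_force: [-1.9, -1.0, 9.3]
opening: 0.003
grip_force: 4.7
```

The reading is 9.3 N, so the mushroom is at its stop. Now to the pin.

>>> arm_command([
  [0, 0, 0, -12, 0],
  [0, 0, 0, -30, 0],
  [0, 0, 0, -42, 0],
  [0, -14, -20, -44, 0],
  [0, -28, -41, -44, 0],
  [0, -38, -56, -44, 0],
  [0, -42, -62, -44, 0],
  [0, -42, -62, -42, 0],
  [0, -42, -62, -36, 0],
  [0, -42, -62, -30, 0],
  [0, -42, -62, -26, 0],
  [0, -42, -62, -26, 0],
])

```text
time_s: 6.65
tcp_pos: [0.5797, -0.0049, 0.1117]
tcp_rot: [-0.509, -3.097, 0.0]
wrist_force: [-0.9, 0.2, -0.1]
opening: 0.007
grip_force: 0.0
```

```bash
python3 - <<'E'
from h import *
s=env.read_state(); print(s['tcp_pos'],s['wrist_force'],s['time_s'])
c=env.camera_info('wrist'); p,d=env.snapshot('wrist'); W=world(d,c)
for nm,x,y in (('mush',.561,.065),('sq',.5415,.1375),('pin',.581,-.006),('t',.522,.2095)):
    m=(np.hypot(W[...,0]-x,W[...,1]-y)<.016)&(W[...,2]>.105)&(W[...,2]<.137); q=W[m]
    if len(q): print(nm,len(q),q.mean(0).round(4),np.percentile(q[:,2],[50,95,99]).round(4))
E
```

```text
[ 0.5796732  -0.00494447  0.11172181] [-0.90388206  0.16377287 -0.08971238] 6.65
mush 2682 [0.5601 0.0644 0.1127] [0.113  0.1148 0.1153]
sq 3450 [0.541  0.1358 0.1234] [0.1241 0.1253 0.1257]
pin 222 [ 0.5748 -0.0045  0.1173] [0.1168 0.1364 0.1369]
```

>>> arm_command([
  [0, 0, 0, 2, 0],
  [0, 0, 0, 3, 0],
  [0, 0, 0, 4, 0],
  [0, 0, 0, 5, 0],
  [0, 0, 0, 6, 0],
])

```text
time_s: 7.12
tcp_pos: [0.5811, -0.0063, 0.1076]
tcp_rot: [0.513, 3.099, 0.001]
wrist_force: [-0.7, 0.7, 3.3]
opening: 0.002
grip_force: 1.8
```

>>> arm_command([
  [0, 0, 0, 1, 0],
  [0, 0, 0, 2, 0],
  [0, 0, 0, 3, 0],
  [0, 0, 0, 4, 0],
  [0, 0, 0, 5, 0],
])

```text
time_s: 7.53
tcp_pos: [0.581, -0.0063, 0.1023]
tcp_rot: [0.513, 3.099, 0.0]
wrist_force: [-1.1, 0.3, 3.2]
opening: 0.007
grip_force: 1.8
```

>>> arm_command([
  [0, 0, 0, 1, 0],
  [0, 0, 0, 2, 0],
])

```text
time_s: 7.7
tcp_pos: [0.581, -0.0063, 0.1002]
tcp_rot: [0.513, 3.099, 0.0]
wrist_force: [-0.4, 0.2, 4.8]
opening: 0.004
grip_force: 1.8
```

>>> arm_command([
  [0, 0, 0, 1, 0],
  [0, 0, 0, 2, 0],
  [0, 0, 0, 3, 0],
])

```text
time_s: 7.95
tcp_pos: [0.5811, -0.0063, 0.0973]
tcp_rot: [0.512, 3.099, 0.0]
wrist_force: [-1.3, 0.9, 6.4]
opening: 0.004
grip_force: 3.3
```

>>> arm_command([
  [0, 0, 0, 0.7, 0],
  [0, 0, 0, 0.7, 0],
])

```text
time_s: 8.12
tcp_pos: [0.5811, -0.0063, 0.0969]
tcp_rot: [0.513, 3.099, 0.0]
wrist_force: [-1.4, 0.3, 8.0]
opening: 0.007
grip_force: 3.7
```

>>> arm_command([
  [0, 0, 0, 0.7, 0],
  [0, 0, 0, 0.7, 0],
])

```text
time_s: 8.28
tcp_pos: [0.5811, -0.0063, 0.0963]
tcp_rot: [0.513, 3.099, 0.001]
wrist_force: [-1.9, 1.5, 8.6]
opening: 0.007
grip_force: 4.2
```

8.6 N, and the depth matches the pin's stop. Next is the square.

>>> arm_command([
  [0, 0, 0, -15, 0],
  [0, 0, 0, -34, 0],
  [0, 0, 0, -40, 0],
  [0, 17, 25, -40, 0],
  [0, 36, 53, -40, 0],
  [0, 56, 82, -40, 0],
  [0, 73, 108, -40, 0],
  [0, 82, 121, -40, 0],
  [0, 84, 123, -40, 0],
  [0, 84, 123, -34, 0],
  [0, 84, 123, -22, 0],
  [0, 84, 123, -15, 0],
])

```text
time_s: 9.28
tcp_pos: [0.5407, 0.1348, 0.1091]
tcp_rot: [-0.517, -3.098, 0.003]
wrist_force: [0.1, -0.3, -0.6]
opening: 0.003
grip_force: 0.0
```

>>> arm_command([
  [0, 0, 0, 2, 0],
  [0, 0, 0, 4, 0],
  [0, 0, 0, 5, 0],
  [0, 0, 0, 5, 0],
])

```text
time_s: 9.62
tcp_pos: [0.5411, 0.1366, 0.1057]
tcp_rot: [-0.514, -3.099, 0.0]
wrist_force: [-0.3, 0.1, 0.3]
opening: 0.008
grip_force: 0.0
```

>>> arm_command([
  [0, 0, 0, 1, 0],
  [0, 0, 0, 2, 0],
  [0, 0, 0, 3, 0],
  [0, 0, 0, 4, 0],
  [0, 0, 0, 5, 0],
  [0, 0, 0, 6, 0],
])

```text
time_s: 10.12
tcp_pos: [0.541, 0.1372, 0.0998]
tcp_rot: [0.512, 3.099, 0.0]
wrist_force: [-1.0, -0.5, 4.6]
opening: 0.007
grip_force: 1.8
```

>>> arm_command([
  [0, 0, 0, 1, 0],
  [0, 0, 0, 2, 0],
  [0, 0, 0, 3, 0],
  [0, 0, 0, 4, 0],
  [0, 0, 0, 5, 0],
  [0, 0, 0, 6, 0],
])

```text
time_s: 10.62
tcp_pos: [0.541, 0.1372, 0.0938]
tcp_rot: [0.513, 3.099, 0.0]
wrist_force: [-2.0, -0.2, 3.7]
opening: 0.002
grip_force: 1.8
```

>>> arm_command([
  [0, 0, 0, 1, 0],
  [0, 0, 0, 2, 0],
  [0, 0, 0, 3, 0],
])

```text
time_s: 10.87
tcp_pos: [0.541, 0.1372, 0.0907]
tcp_rot: [0.512, 3.099, 0.0]
wrist_force: [-1.0, 0.3, 3.3]
opening: 0.007
grip_force: 1.8
```

>>> arm_command([
  [0, 0, 0, 1, 0],
  [0, 0, 0, 1.8, 0],
])

```text
time_s: 11.03
tcp_pos: [0.5411, 0.1372, 0.0892]
tcp_rot: [0.513, 3.099, 0.0]
wrist_force: [-2.8, -0.8, 8.0]
opening: 0.006
grip_force: 3.5
```

>>> arm_command([
  [0, 0, 0, 0.8, 0],
  [0, 0, 0, 0.8, 0],
])

```text
time_s: 11.2
tcp_pos: [0.5411, 0.1372, 0.0885]
tcp_rot: [0.513, 3.099, 0.0]
wrist_force: [-3.0, 0.3, 8.5]
opening: 0.005
grip_force: 4.0
```

8.5 N, so the square is at its stop. I'll lift straight up, back off and check.

>>> arm_command([
  [0, 0, 0, -15, 0],
  [0, 0, 0, -35, 0],
  [0, 0, 0, -60, 0],
  [0, 0, 0, -90, 0],
  [0, 0, 0, -105, 0],
  [0, 25, 0, -110, 0],
  [0, 50, 0, -110, 0],
  [0, 60, 0, -110, 0],
  [0, 60, 0, -110, 0],
  [0, 60, 0, -110, 0],
])

```text
time_s: 12.03
tcp_pos: [0.4843, 0.1564, 0.1981]
tcp_rot: [0.511, 3.099, -0.0]
wrist_force: [0.0, -0.2, 0.6]
opening: 0.005
grip_force: 0.0
```

```bash
python3 - <<'E'
from h import *
s=env.read_state(); print(s['tcp_pos'],s['wrist_force'],s['time_s'])
ims=[]
for n in ('scene','wrist'):
    c=env.camera_info(n); p,d=env.snapshot(n); W=world(d,c)
    for nm,x,y in (('mush',.561,.065),('sq',.5415,.1375),('pin',.581,-.006),('t',.522,.2095)):
        m=(np.hypot(W[...,0]-x,W[...,1]-y)<.022)&(W[...,2]>.105)&(W[...,2]<.137); q=W[m]
        if len(q)>5: print(n,nm,len(q),q.mean(0).round(4),np.percentile(q[:,2],[50,95]).round(4))
    ims.append(cv2.resize(p[130:240,270:380] if n=='scene' else p[:,120:520],(400,400))[:,:,::-1])
cv2.imwrite('pics/c3.png',np.hstack(ims))
E
```

```text
[0.48430415 0.15639894 0.19807254] [ 0.03440875 -0.21376383  0.61191343] 12.0333
scene mush 91 [0.5655 0.06   0.1109] [0.1113 0.1148]
scene sq 81 [0.5445 0.1335 0.112 ] [0.1129 0.1154]
scene pin 48 [ 0.5846 -0.0113  0.1167] [0.1183 0.1232]
scene t 34 [0.525  0.2076 0.1199] [0.1224 0.1244]
wrist sq 7 [0.5294 0.1428 0.1098] [0.1086 0.1144]
wrist pin 154 [ 0.5805 -0.0079  0.1221] [0.1221 0.1231]
wrist t 817 [0.5196 0.2091 0.1213] [0.1233 0.125 ]
```

View pics/c3.png

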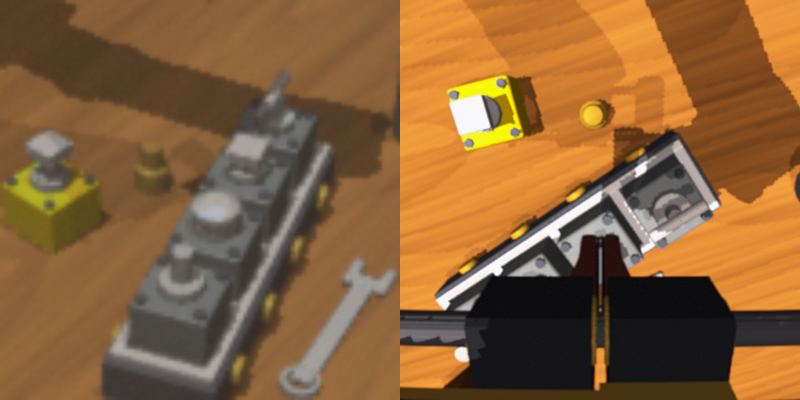

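The scene crop shows the mushroom (215,210), square (248,150) and pin (182,255) pressed in by 10 mm or more. The T-bar is still out, and all the valves are upright and in place. Handing in.

```bash
python3 -c "
from workcell import env
print(env.hand_in())"
```

```text
the job is handed in; nothing more can be done
None
```

I pressed the mushroom, then the pin, then the square to their stops (9.3, 8.6 and 8.5 N), left the T-bar out, saw the valves still upright in their sockets, and handed the job in at about 12 s; no verdict came back.

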